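# Lock a bench shaker with its T-handle key

## Robot

A 6-joint arm with a two-finger parallel gripper is mounted at the origin on a cart in front of the work surface, level with it; the furniture and walls round the work are solid. World frame = base frame: x ahead of the robot, y to its left, z up, the work surface at z = 0. Lengths are in m, angles in rad, forces in N, time in s.
With the tool pointing down it reaches from about 0.325 to 0.9 m from the base axis. Payload 6.1 kg.
Tool frame: the origin (TCP) lies on the centre line of the jaws, within the pads' length; the fingertips stand 17 mm ahead of it and the grasp point (between the pads) lies 2 mm behind it; z points along the fingers, y is the line along which they close (so a half turn about z gives the same grasp; the last joint's range is limited). The gripper opens to 87 mm and grips with 3 to 60 N. Pads are 19 mm wide; open, the fingers measure 117 mm over their backs; the gripper's body (75 mm by 190 mm) begins 51 mm behind the grasp point.
Start: joints at [0.975, 0.22, 1.526, -0, 1.395, -0.126], TCP at [0.283, 0.557, 0.24] pointing down, gripper open.
Joint ranges: [-2.98, 2.98], [-0.91, 2.08], [0.09, 2.57], [-1.24, 4.39], [0.2, 2.65], [-2.68, 2.68]. Speed limits (rad/s): [2.57, 2.57, 3.01, 3.14, 3.14, 3.14].

## Interface

Orientations are given as a 3x3 rotation matrix whose columns are the frame's x, y, z axes.
In Python, from cell import r, capture gives the robot as it stands.
- The arm moves only by the tool drive_tool, never from a script. Its argument "targets" is a list of rows, each a list of 7 numbers: the closure in counts, from 0 (fully open) to 255 (shut), then the shift along the tool's x, y, z in m, then the turn, a rotation vector about the tool's x, y, z in rad. A call has 1 to 12 rows; each row is the pose to reach, as a shift and turn from the pose commanded when the call began, along the tool's axes at that moment; what a row does not reach only later rows make up. A row lasts 1/8 s, in which the tool goes at most 62.5 mm and 10.7 degrees, less where a joint would pass 70% of its speed; a pose out of reach is approached as far as the arm can. A call with a gripper value outside its range is refused whole. The fingers move at their own pace and stop on an object; "force" is the grip in N (left out, the last holds). Time passes only in rows, so rows that repeat a pose let the fingers close. It gives the time, the measured TCP pose, the force, the opening and the grip force at its end, in the units of the state.
- r.sense(): the state, without advancing time (a new reading comes with each control period).
- capture(name): name is "scene" or "top" or "wrist"; returns a dict with "color" (420x560x3 uint8, red, green, blue), "depth" (420x560 float32, m along the optical axis (not along the pixel's ray), 0 where there is no reading), "camera_matrix" (3x3 intrinsics, pixels), "cam_to_world" (4x4, takes a point from camera to world coordinates). Camera axes: x right, y down, z forward; pixel columns grow to the right and rows downward; lengths in m; the calibration is good to about 2 mm. A picture is of the moment at which its call begins.
- r.sign_off(): hands the job in; it is judged then, once.
The state is a dict: "time_s": time; "q": joint angles; "qd": joint speeds; "joint_efforts": joint torques, N m; "eef_pos": TCP position; "ee_rot": TCP orientation; "force": force on the tool from outside, world axes, zero at the start; "ft_torque": the same for the moment, N m; "gripper_width": opening from 0.0 (shut) to 1.0 (fully open); "finger_force": force on a finger pad.
Only numpy, scipy, OpenCV 4.12 (cv2) and the standard library are available. Lean on these libraries where they do the work, as an engineer would, in place of code of your own. Each camera call takes 0.05 s, during which the arm holds its last target. There are 200 camera calls.

## Task

Lock the bench shaker before it is moved: lift the T-handle key out of its stand, fit its flat blade fully home in the lock knob with the straight slot (not the one with the round well), and turn the knob clockwise to its stop, about 50 degrees. Then let go and leave the key standing upright in the knob, its collar flush on the knob's face.

Things in the scene. Friction and masses are not known exactly. Their poses are not given: they have to be found in the camera images.
- key: T-handle key, 120 g, upright, blade down in a fixed grey stand. Origin: centre of its collar's underside, z up, 30 mm above the table in the stand. Black bar handle 64 (x) x 14 (y) mm, from 50 to 74 mm above the origin: pinch its 14 mm from above. Steel collar 44 mm across, 6 thick. Blade below it 28 (x) x 8 (y) mm, 16.5 deep, in a loose slot of the stand: lift straight up 20 mm or more.
- lock_recess (a point): Centre of the slot's mouth in the lock knob, a steel-grey disc 54 mm across in a dark ring on the shaker, face 60 mm above the table. Slot 34 (x) x 14 (y) mm, 20 deep, mouth flared 3 mm; x and y turn with the knob, z up. With the key home its origin is at this point, key x along slot x, either way round. The blade has 12 degrees of play each way.
- lock_knob (a joint): Angle of the lock knob in rad: 0 to 0.12 at the start (unlocked), grows clockwise seen from above, hard stop at 0.9 (locked). Light friction (0.08 N m); it stays where it is left.
- round_well (a point): Centre of the mouth of a round well, 20 mm across, in the other disc of the same size and height on the shaker, 130 mm from the lock knob; a fixed plug that the key does not fit. Either disc may be the left one.

How it is judged:
By the outcome, as a careful person would: the job done as asked, in the order asked, and still so for the second after the job is handed in, with the robot touching nothing.
It also fails if it takes over 40 s, if anything falls off the work surface, if the arm or the gripper's body presses on something with over 40 N, if the wrist force passes 120 N, or if a joint passes its speed limit or range.

## Working session

There is one attempt and no reset: what is moved stays moved. The work goes in short steps, Python scripts to look and compute and a tool call to move; the robot and the scene stay as the last step left them, time stands still between calls to the robot, and variables do not carry over. Pictures are saved under pics/ and viewed, at most 10 in all, crops included, and the job is handed in when it is done.

Besides the shell and the picture viewer there is one more tool, called in YAML: its name, and indented under it one key for each argument. drive_tool: Moves the arm, as the interface text tells. Its arguments: {"type":"object","properties":{"targets":{"type":"array"},"force":{"type":"number"}},"required":["targets"]}

```bash
mkdir -p pics; python3 - <<'E'
from cell import r,capture
import cv2,numpy as np,pickle
for n in("top","scene"):
    c=capture(n);pickle.dump(c,open(n+".pkl","wb"))
    cv2.imwrite(f"pics/{n}0.png",c["color"][:,:,::-1])
    print(n,c["camera_matrix"].tolist(),np.round(c["cam_to_world"],4).tolist())
s=r.sense();print(s["eef_pos"],np.round(s["ee_rot"],3).tolist(),s["time_s"])
E
```

```text
top [[410.8712584004072, 0.0, 282.3971561186382], [0.0, 410.8712584004072, 210.52597357697172], [0.0, 0.0, 1.0]] [[0.0044, -0.997, 0.0774, 0.4157], [-0.9998, -0.0031, 0.0173, 0.1556], [-0.017, -0.0775, -0.9969, 0.944], [0.0, 0.0, 0.0, 1.0]]
scene [[505.08869678344576, 0.0, 274.9941478648534], [0.0, 505.08869678344576, 203.45035644858913], [0.0, 0.0, 1.0]] [[0.8657, -0.2071, 0.4556, 0.0489], [-0.5002, -0.3878, 0.7742, -0.5831], [0.0164, -0.8982, -0.4393, 0.506], [0.0, 0.0, 0.0, 1.0]]
[0.28264523 0.55683197 0.23852992] [[-0.892, 0.453, -0.001], [0.453, 0.892, -0.001], [0.0, -0.002, -1.0]] 0.1
```

View pics/top0.png

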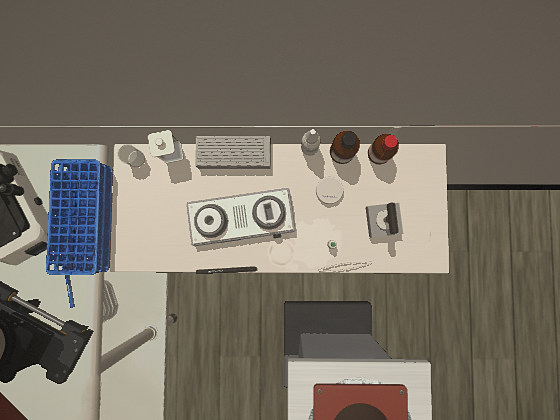

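View pics/scene0.png

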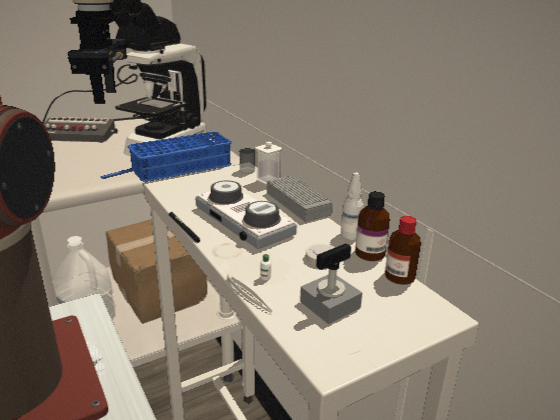

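The top view shows the slotted knob at about (268,212) and the round well at (210,220). The key's black handle is at about (393,218), in the grey stand. I'll measure all three with the depth map and rays.

```bash
cat >h.py <<'E'
import numpy as np,cv2
def world(c,z=None):
    K,T=c["camera_matrix"],c["cam_to_world"]
    v,u=np.mgrid[:420,:560]
    d=np.stack([(u-K[0,2])/K[0,0],(v-K[1,2])/K[1,1],np.ones(u.shape)],-1)@T[:3,:3].T
    s=c["depth"][...,None] if z is None else ((z-T[2,3])/d[...,2])[...,None]
    return T[:3,3]+d*s
def rect(P,m):
    a=P[m][:,:2].astype(np.float32)*1000
    (c,s,t)=cv2.minAreaRect(a); 
    w,v=np.linalg.eigh(np.cov(a.T)); e=v[:,1]
    return len(a),np.round(c,1),np.round(s,1),round(t,1),"mean",np.round(a.mean(0),1),"axis",round(np.degrees(np.arctan2(e[1],e[0]))%180,1)
E
python3 - <<'E'
import pickle,cv2,numpy as np
from h import *
c=pickle.load(open("top.pkl","rb"));P=world(c);v,u=np.mgrid[:420,:560]
g=c["color"].max(2).astype(int)
m=(abs(u-390)<30)&(abs(v-218)<30)&(P[...,2]>.09)&(P[...,2]<.12)
print("handle depth",rect(P,m),np.median(P[m][:,2]),"on z=.104",rect(world(c,.104),m))
m2=(abs(u-390)<30)&(abs(v-218)<30)&(P[...,2]>.015)&(P[...,2]<.035);print("stand",rect(P,m2),np.median(P[m2][:,2]))
Q=world(c,.06)
for n,(a,b) in dict(slot=(268,212),well=(210,220)).items():
    w=np.hypot(u-a,v-b)<24
    k=w&(P[...,2]>.052)&(P[...,2]<.07);print(n,"z",np.median(P[k][:,2]),rect(Q,k))
    near=np.hypot(u-a,v-b)<9
    print(" deep",rect(Q,near&(P[...,2]<.053)))
ims=[cv2.resize(c["color"][b-25:b+25,a-25:a+25,::-1],(390,390),interpolation=cv2.INTER_NEAREST) for a,b in((268,212),(388,220))]
cv2.imwrite("pics/crop1.png",np.hstack(ims))
E
```

```text
handle depth (246, array([467.2, -56.4]), array([63.5, 15.1]), 6.8, 'mean', array([466.9, -54.8], dtype=float32), 'axis', np.float64(6.5)) 0.10272166694886287 on z=.104 (246, array([466.5, -54.1]), array([62.5, 16.7]), 6.1, 'mean', array([466.8, -54.3], dtype=float32), 'axis', np.float64(6.3))
stand (613, array([467.5, -56.2]), array([69.8, 71.5]), 6.4, 'mean', array([465.7, -48.7], dtype=float32), 'axis', np.float64(82.8)) 0.02995333910133735
slot z 0.05914520500672965 (620, array([483.3, 202.1]), array([65. , 64.8]), 0.2, 'mean', array([482. , 201.3], dtype=float32), 'axis', np.float64(96.1))
 deep (100, array([482.5, 201.5]), array([33.1, 13.6]), 11.6, 'mean', array([482.6, 201.5], dtype=float32), 'axis', np.float64(11.2))
well z 0.05924971193602907 (680, array([463.4, 329.5]), array([65.1, 65.1]), 0.9, 'mean', array([463.4, 329.2], dtype=float32), 'axis', np.float64(68.1))
 deep (62, array([463.3, 329.5]), array([17.3, 17.4]), 0.2, 'mean', array([463.7, 329.4], dtype=float32), 'axis', np.float64(142.1))
```

View pics/crop1.png

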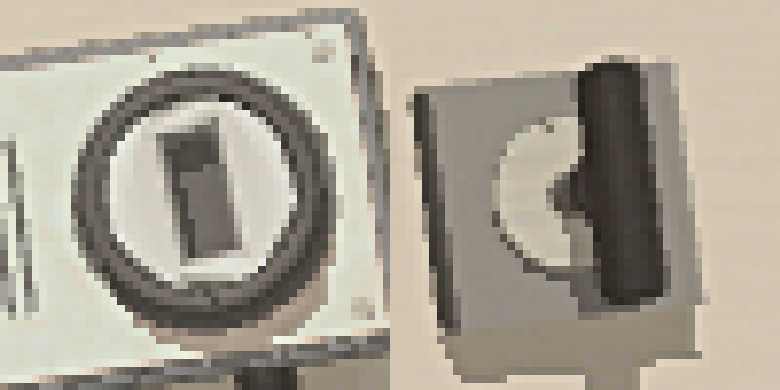

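The readings agree with the given sizes:

| Item | Position (mm) | Angle | Check |
|---|---|---|---|
| Handle | (467, -56) | 6.4° | Stand centre matches |
| Slot | (482.5, 201.5) | about 11.3° | 33 × 13.6 mm |
| Well | (463.4, 329.4) | n/a | 129 mm from the slot |

Next I'll move above the key.

drive_tool:
  targets:
    - [0,-0.442,-0.463,0.03,0,0,-0.579]
    - [0,-0.442,-0.463,0.03,0,0,-0.579]
    - [0,-0.442,-0.463,0.03,0,0,-0.579]
    - [0,-0.442,-0.463,0.03,0,0,-0.579]
    - [0,-0.442,-0.463,0.03,0,0,-0.579]
    - [0,-0.442,-0.463,0.03,0,0,-0.579]
    - [0,-0.442,-0.463,0.03,0,0,-0.579]
    - [0,-0.442,-0.463,0.03,0,0,-0.579]
    - [0,-0.442,-0.463,0.03,0,0,-0.579]
    - [0,-0.442,-0.463,0.03,0,0,-0.579]
    - [0,-0.442,-0.463,0.03,0,0,-0.579]
    - [0,-0.442,-0.463,0.03,0,0,-0.579]
  force: 25

```text
time_s: 1.6
eef_pos: [0.4673, -0.0571, 0.209]
ee_rot: [[-0.994, -0.106, -0.001], [-0.106, 0.994, 0.0], [0.001, 0.0, -1.0]]
force: [0.3, -0.4, 0.2]
gripper_width: 0.999
finger_force: 0.0
```

```bash
python3 - <<'E'
from cell import r,capture
import pickle
from h import *
c=capture("wrist");pickle.dump(c,open("w1.pkl","wb"));P=world(c)
cv2.imwrite("pics/w1.png",c["color"][:,:,::-1])
m=(P[...,2]>.085)&(P[...,2]<.115)&(np.hypot(P[...,0]-.467,P[...,1]+.056)<.06)
print(rect(P,m),np.median(P[m][:,2]))
s=r.sense();print(s["eef_pos"],s["time_s"])
E
```

```text
(1763, array([465.7, -57. ]), array([63. , 13.6]), 6.2, 'mean', array([463.8, -57.1], dtype=float32), 'axis', np.float64(6.3)) 0.10330910636867208
[ 0.4670405  -0.05591327  0.2090123 ] 1.65
```

View pics/w1.png

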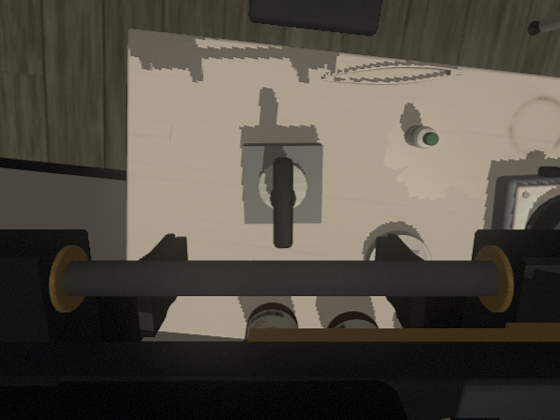

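The wrist view shows the handle at (283,203), midway between the jaws, and its depth reading agrees with the top view. I'll descend and grip.

drive_tool:
  targets:
    - [0,0,0,0.05,0,0,0]
    - [0,0,0,0.09,0,0,0]
    - [0,0,0,0.118,0,0,0]
    - [0,0,0,0.118,0,0,0]
    - [200,0,0,0.118,0,0,0]
    - [255,0,0,0.118,0,0,0]
    - [255,0,0,0.118,0,0,0]
    - [255,0,0,0.118,0,0,0]
    - [255,0,0,0.118,0,0,0]
    - [255,0,0,0.118,0,0,0]
  force: 35

```text
time_s: 2.9
eef_pos: [0.4674, -0.0557, 0.0915]
ee_rot: [[-0.994, -0.109, -0.0], [-0.109, 0.994, -0.0], [0.0, -0.0, -1.0]]
force: [0.3, -0.4, 0.5]
gripper_width: 0.405
finger_force: 0.0
```

Still closing.

drive_tool:
  targets:
    - [255,0,0,0,0,0,0]
    - [255,0,0,0,0,0,0]
    - [255,0,0,0,0,0,0]
    - [255,0,0,0,0,0,0]
    - [255,0,0,0,0,0,0]
  force: 35

```text
time_s: 3.52
eef_pos: [0.4674, -0.0557, 0.0915]
ee_rot: [[-0.994, -0.109, -0.0], [-0.109, 0.994, -0.0], [0.0, -0.0, -1.0]]
force: [0.4, -0.1, 0.6]
gripper_width: 0.206
finger_force: 35.0
```

drive_tool:
  targets:
    - [255,0,0,-0.01,0,0,0]
    - [255,0,0,-0.03,0,0,0]
    - [255,0,0,-0.06,0,0,0]
    - [255,0,0,-0.085,0,0,0]
    - [255,0,0,-0.09,0,0,0]
    - [255,0,0,-0.09,0,0,0]

```text
time_s: 4.28
eef_pos: [0.4674, -0.0556, 0.1815]
ee_rot: [[-0.994, -0.109, 0.0], [-0.109, 0.994, -0.0], [-0.0, -0.0, -1.0]]
force: [-0.5, -0.1, -1.0]
gripper_width: 0.209
finger_force: 35.0
```

drive_tool:
  targets:
    - [255,-0.005,0.03,0,0,0,-0.02]
    - [255,-0.013,0.08,0,0,0,-0.05]
    - [255,-0.023,0.13,0,0,0,-0.087]
    - [255,-0.032,0.18,0,0,0,-0.087]
    - [255,-0.04,0.23,0,0,0,-0.087]
    - [255,-0.044,0.254,0,0,0,-0.087]
    - [255,-0.044,0.254,0,0,0,-0.087]
    - [255,-0.044,0.254,0,0,0,-0.087]
    - [255,-0.044,0.254,0,0,0,-0.087]

```text
time_s: 5.4
eef_pos: [0.4833, 0.2005, 0.181]
ee_rot: [[-0.981, -0.194, -0.001], [-0.194, 0.981, -0.0], [0.001, -0.0, -1.0]]
force: [0.2, -0.9, -1.5]
gripper_width: 0.207
finger_force: 35.0
```

```bash
python3 - <<'E'
from cell import r,capture
import pickle
from h import *
c=capture("wrist");pickle.dump(c,open("w2.pkl","wb"));P=world(c)
cv2.imwrite("pics/w2.png",c["color"][:,:,::-1])
s=r.sense();print(s["eef_pos"],np.round(s["ee_rot"],3).tolist(),s["time_s"])
for lo,hi in((.175,.2),(.115,.135)):
    m=(P[...,2]>lo)&(P[...,2]<hi)&(np.hypot(P[...,0]-.482,P[...,1]-.2015)<.036)
    print(lo,m.sum(),rect(P,m) if m.sum()>9 else "")
s=capture("scene");cv2.imwrite("pics/s2.png",cv2.resize(s["color"][100:290,150:400,::-1],(750,570)))
E
```

```text
[0.48350956 0.20055796 0.18127443] [[-0.981, -0.193, -0.0], [-0.193, 0.981, -0.0], [0.0, -0.0, -1.0]] 5.45
0.175 4315 (4315, array([476.6, 200.8]), array([53.7, 36.1]), 32.8, 'mean', array([471.9, 198.1], dtype=float32), 'axis', np.float64(11.0))
0.115 1398 (1398, array([476.6, 198.6]), array([32.4, 43.3]), 10.0, 'mean', array([475.8, 197.5], dtype=float32), 'axis', np.float64(100.8))
```

View pics/w2.png

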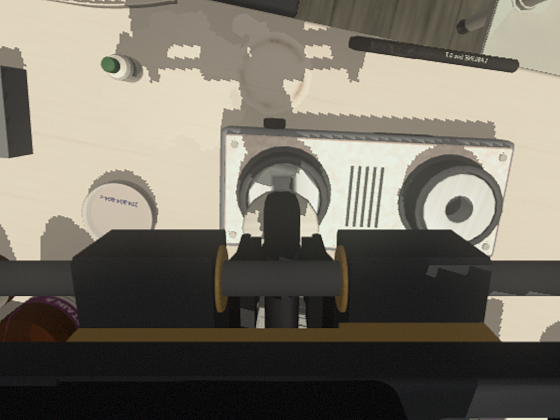

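View pics/s2.png

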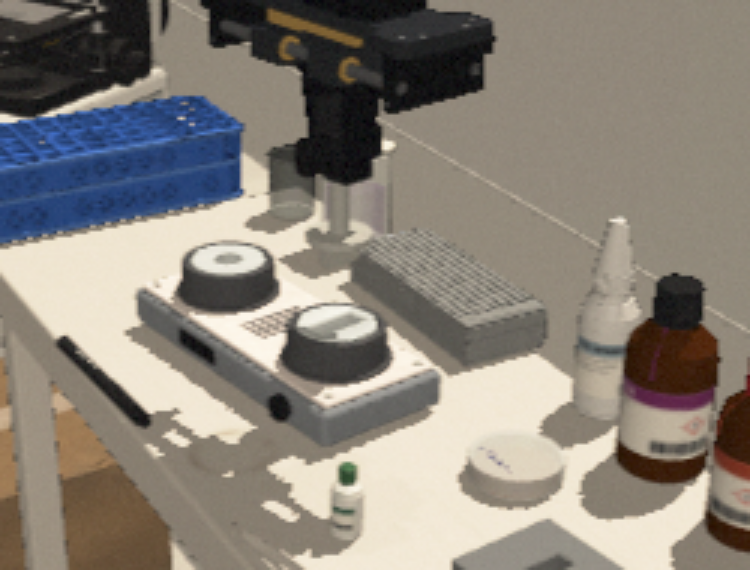

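The key hangs upright, with the collar at about 0.12 m, over the slotted knob. The well is free at (458,209) in the wrist view. I'll add a 1 mm correction and descend in stages.

drive_tool:
  targets:
    - [255,0,0.001,0.02,0,0,0]
    - [255,0,0.001,0.036,0,0,0]
    - [255,0,0.001,0.041,0,0,0]
    - [255,0,0.001,0.046,0,0,0]
    - [255,0,0.001,0.05,0,0,0]
    - [255,0,0.001,0.05,0,0,0]

```text
time_s: 6.25
eef_pos: [0.4833, 0.2026, 0.1315]
ee_rot: [[-0.981, -0.195, -0.0], [-0.195, 0.981, 0.0], [0.0, 0.0, -1.0]]
force: [0.3, 0.5, -1.7]
gripper_width: 0.207
finger_force: 35.0
```

drive_tool:
  targets:
    - [255,0,0,0.003,0,0,0]
    - [255,0,0,0.006,0,0,0]
    - [255,0,0,0.0085,0,0,0]
    - [255,0,0,0.01,0,0,0]
    - [255,0,0,0.0105,0,0,0]
    - [255,0,0,0.0105,0,0,0]

```text
time_s: 7.0
eef_pos: [0.4835, 0.2026, 0.1215]
ee_rot: [[-0.981, -0.195, 0.001], [-0.195, 0.981, -0.0], [-0.0, -0.0, -1.0]]
force: [-0.9, -0.9, 2.4]
gripper_width: 0.208
finger_force: 35.0
```

Seated: about 4 N of contact, key origin at 60 mm. Now I'll turn it clockwise, which is + about tool z.

drive_tool:
  targets:
    - [255,0,0,0,0,0,0.07]
    - [255,0,0,0,0,0,0.14]
    - [255,0,0,0,0,0,0.21]
    - [255,0,0,0,0,0,0.28]
    - [255,0,0,0,0,0,0.35]
    - [255,0,0,0,0,0,0.42]
    - [255,0,0,0,0,0,0.49]
    - [255,0,0,0,0,0,0.56]
    - [255,0,0,0,0,0,0.63]
    - [255,0,0,0,0,0,0.7]
    - [255,0,0,0,0,0,0.75]
    - [255,0,0,0,0,0,0.75]

```text
time_s: 8.5
eef_pos: [0.4834, 0.2024, 0.1214]
ee_rot: [[-0.851, 0.525, 0.0], [0.525, 0.851, -0.0], [-0.0, -0.0, -1.0]]
force: [-2.4, -2.2, 3.8]
gripper_width: 0.21
finger_force: 35.0
```

```bash
python3 -c "
from cell import r
s=r.sense();print(s['force'],s['ft_torque'],s['eef_pos'],s['ee_rot'])"
```

```text
[-2.39820742 -2.24812051  3.84148447] [-0.43474809  0.39460967  0.07183639] [0.48340924 0.20242569 0.12144385] [[-8.50853943e-01  5.25402250e-01  2.07604124e-04]
 [ 5.25402144e-01  8.50853934e-01 -4.12055013e-04]
 [-3.93135417e-04 -2.41522981e-04 -9.99999894e-01]]
```

drive_tool:
  targets:
    - [255,0,0,0,0,0,0.05]
    - [255,0,0,0,0,0,0.1]
    - [255,0,0,0,0,0,0.15]
    - [255,0,0,0,0,0,0.2]
    - [255,0,0,0,0,0,0.2]

```text
time_s: 9.12
eef_pos: [0.4834, 0.2024, 0.1215]
ee_rot: [[-0.73, 0.684, 0.0], [0.684, 0.73, -0.001], [-0.0, -0.0, -1.0]]
force: [-1.6, -2.7, 5.4]
gripper_width: 0.209
finger_force: 35.0
```

```bash
python3 -c "
from cell import r
s=r.sense();print(s['force'],s['ft_torque'],s['ee_rot'])"
```

```text
[-1.64770332 -2.69824684  5.44510429] [-0.48510218  0.44330812  0.05988881] [[-7.29668281e-01  6.83801278e-01  1.06997775e-04]
 [ 6.83801147e-01  7.29668223e-01 -5.25208125e-04]
 [-4.37210863e-04 -3.10062509e-04 -9.99999856e-01]]
```

drive_tool:
  targets:
    - [255,0,0,0,0,0,0.03]
    - [255,0,0,0,0,0,0.06]
    - [255,0,0,0,0,0,0.09]
    - [255,0,0,0,0,0,0.09]

```text
time_s: 9.62
eef_pos: [0.4834, 0.2024, 0.1215]
ee_rot: [[-0.665, 0.746, 0.0], [0.746, 0.665, -0.001], [-0.0, -0.0, -1.0]]
force: [-2.8, -2.6, 5.3]
gripper_width: 0.209
finger_force: 35.0
```

```bash
python3 -c "
from cell import r
s=r.sense();print(s['force'],s['ft_torque'],s['ee_rot'])"
```

```text
[-2.82712479 -2.6316656   5.26662098] [-0.53757305  0.47356469  0.01452764] [[-6.65439404e-01  7.46451872e-01  4.42527358e-05]
 [ 7.46451751e-01  6.65439328e-01 -5.33838173e-04]
 [-4.27932014e-04 -3.22204424e-04 -9.99999857e-01]]
```

drive_tool:
  targets:
    - [255,0,0,0,0,0,0.03]
    - [255,0,0,0,0,0,0.06]
    - [255,0,0,0,0,0,0.06]

```text
time_s: 10.0
eef_pos: [0.4833, 0.2024, 0.1215]
ee_rot: [[-0.62, 0.785, -0.0], [0.785, 0.62, -0.001], [-0.0, -0.001, -1.0]]
force: [-3.0, -3.1, 6.4]
gripper_width: 0.21
finger_force: 35.0
```

```bash
python3 - <<'E'
from cell import r,capture
from h import *
s=r.sense();print(s['force'],s['ft_torque'],np.round(s['ee_rot'],3).tolist())
c=capture("wrist");cv2.imwrite("pics/w3.png",c["color"][:,:,::-1]);P=world(c)
m=(P[...,2]>.12)&(P[...,2]<.145)&(np.hypot(P[...,0]-.482,P[...,1]-.2015)<.04);print(rect(P,m))
E
```

```text
[-3.03270149 -3.06491549  6.43430768] [-0.55179092  0.58988078  0.07160437] [[-0.62, 0.785, -0.0], [0.785, 0.62, -0.001], [-0.0, -0.001, -1.0]]
(4072, array([480.7, 208.5]), array([36. , 53.5]), 60.5, 'mean', array([476.2, 211.1], dtype=float32), 'axis', np.float64(129.2))
```

View pics/w3.png

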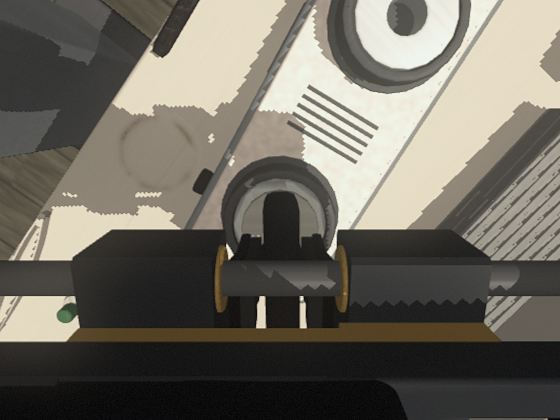

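The handle at (282,220) has followed the jaws, and the collar sits in the knob. The torque doesn't show the stop yet, so I'll go a bit further.

drive_tool:
  targets:
    - [255,0,0,0,0,0,0.03]
    - [255,0,0,0,0,0,0.06]
    - [255,0,0,0,0,0,0.08]
    - [255,0,0,0,0,0,0.08]
  force: 50

```text
time_s: 10.55
eef_pos: [0.4831, 0.2023, 0.1215]
ee_rot: [[-0.556, 0.831, -0.001], [0.831, 0.556, -0.001], [-0.0, -0.001, -1.0]]
force: [-2.7, -2.3, 7.7]
gripper_width: 0.206
finger_force: 50.0
```

```bash
python3 - <<'E'
from cell import r,capture
from h import *
import pickle
s=r.sense();print(s['force'],s['ft_torque'],np.round(s['ee_rot'],3).tolist())
c=capture("top");pickle.dump(c,open("t3.pkl","wb"))
E
```

```text
[-2.72730617 -2.28344225  7.65853192] [-0.60612129  0.7110195   0.3315092 ] [[-0.556, 0.831, -0.001], [0.831, 0.556, -0.001], [-0.0, -0.001, -1.0]]
```

The torque jumped to 0.33 N m, about four times the friction, so that looks like the stop. A small extra turn should confirm it.

drive_tool:
  targets:
    - [255,0,0,0,0,0,0.03]
    - [255,0,0,0,0,0,0.03]

```text
time_s: 10.85
eef_pos: [0.483, 0.2023, 0.1215]
ee_rot: [[-0.531, 0.848, -0.001], [0.848, 0.531, -0.001], [-0.001, -0.001, -1.0]]
force: [-4.6, -2.8, 6.6]
gripper_width: 0.205
finger_force: 50.0
```

```bash
python3 - <<'E'
from cell import r
s=r.sense();print(s['force'],s['ft_torque'],s['ee_rot'].round(3).tolist())
E
```

```text
[-4.56689867 -2.8152986   6.63589913] [-0.5328339   0.7841466   0.53437786] [[-0.531, 0.848, -0.001], [0.848, 0.531, -0.001], [-0.001, -0.001, -1.0]]
```

The torque rises stiffly to 0.53 N m, so the knob is at its stop. I'll back off within the play to unload it, then open.

drive_tool:
  targets:
    - [255,0,0,0,0,0,-0.05]
    - [255,0,0,0,0,0,-0.1]
    - [255,0,0,0,0,0,-0.1]
    - [150,0,0,0,0,0,-0.1]
    - [60,0,0,0,0,0,-0.1]
    - [0,0,0,0,0,0,-0.1]
    - [0,0,0,0,0,0,-0.1]
    - [0,0,0,0,0,0,-0.1]
    - [0,0,0,0,0,0,-0.1]
    - [0,0,0,0,0,0,-0.1]

```text
time_s: 12.1
eef_pos: [0.4833, 0.2026, 0.1211]
ee_rot: [[-0.611, 0.792, 0.0], [0.792, 0.611, -0.0], [-0.0, 0.0, -1.0]]
force: [0.4, -0.6, -0.5]
gripper_width: 0.91
finger_force: 0.0
```

drive_tool:
  targets:
    - [0,0,0,-0.01,0,0,0]
    - [0,0,0,-0.04,0,0,0]
    - [0,0,0,-0.09,0,0,0]
    - [0,0,0,-0.14,0,0,0]
    - [0,0,0,-0.15,0,0,0]
    - [0,0,0,-0.15,0,0,0]

```text
time_s: 12.85
eef_pos: [0.4837, 0.2027, 0.2721]
ee_rot: [[-0.611, 0.792, 0.002], [0.792, 0.611, 0.001], [-0.001, 0.002, -1.0]]
force: [-0.7, 0.7, -0.5]
gripper_width: 0.998
finger_force: 0.0
```

```bash
python3 - <<'E'
from cell import r,capture
from h import *
s=r.sense();print(s['force'],s['eef_pos'],s['time_s'],s['ee_rot'].round(3).tolist())
c=capture("wrist");P=world(c)
d=np.hypot(P[...,0]-.4825,P[...,1]-.2015)
for lo,hi in((.12,.15),(.062,.072),(.05,.062)):
    m=(P[...,2]>lo)&(P[...,2]<hi)&(d<.04);print(lo,rect(P,m),np.median(P[m][:,2]))
cv2.imwrite("pics/w4.png",c["color"][:,:,::-1])
e=capture("scene");cv2.imwrite("pics/s4.png",cv2.resize(e["color"][130:290,170:370,::-1],(750,600)))
E
```

```text
[-0.71019752  0.66557952 -0.46618151] [0.48369796 0.20271482 0.27209442] 12.85 [[-0.611, 0.792, 0.002], [0.792, 0.611, 0.001], [-0.001, 0.002, -1.0]]
0.12 (1395, array([482. , 201.9]), array([14. , 64.2]), 40.7, 'mean', array([480.7, 203.5], dtype=float32), 'axis', np.float64(130.7)) 0.13326529915003887
0.062 (752, array([481.6, 202.3]), array([43.2, 39.3]), 38.7, 'mean', array([481.8, 203.6], dtype=float32), 'axis', np.float64(41.0)) 0.06575019796162118
0.05 (1757, array([481.2, 202.8]), array([65.8, 64.9]), 37.4, 'mean', array([478.6, 205.9], dtype=float32), 'axis', np.float64(40.2)) 0.059105137473410896
```

View pics/w4.png

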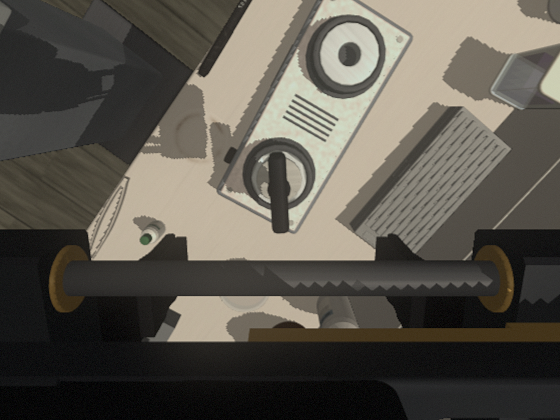

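View pics/s4.png

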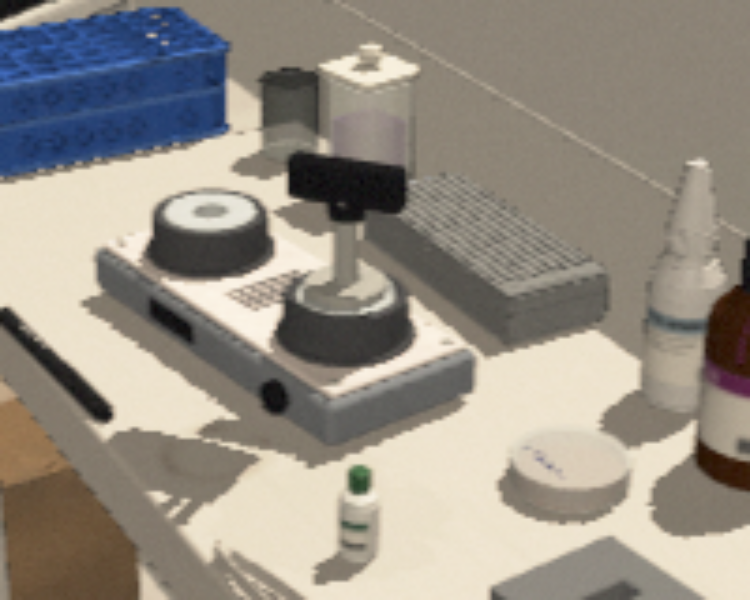

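The key stands upright in the slotted knob. The collar's top is at 65.7 mm (66 expected) and the handle's top at 133 mm (134 expected). The gripper is clear, so I'll hand in.

```bash
python3 -c "
from cell import r
print(r.sign_off())"
```

```text
the job is handed in; nothing more can be done
None
```

The job is handed in: the key stands upright in the slotted knob, collar flush to within 1 mm and gripper clear; the knob's clockwise stop was judged by turning torque rising to 0.53 N m, since its angle can't be read directly.

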